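# Swing the ring lamp over the cream jar and switch it on

## Robot

A 6-joint arm with a two-finger parallel gripper is mounted at the origin on a cart in front of the work surface, level with it; the furniture and walls round the work are solid. World frame = base frame: x ahead of the robot, y to its left, z up, the work surface at z = 0. Lengths are in m, angles in rad, forces in N, time in s.
With the tool pointing down it reaches from about 0.3 to 0.775 m from the base axis. Payload 14.6 kg.
Tool frame: the origin (TCP) lies between the finger pads; the fingertips stand 8 mm ahead of it and the grasp point (between the pads) lies 11 mm behind it (ctrl.tip_reach is the distance from the TCP to the fingertips, in m); y points along the fingers, z is the direction in which the jaws open and shut, and the axes are right-handed (so a half turn about y gives the same grasp; the last joint's range is limited). The gripper opens to 94 mm and grips with 3 to 60 N. Pads are 16 mm wide; open, the fingers measure 119 mm over their backs; the gripper's body (75 mm by 177 mm) begins 78 mm behind the grasp point.
Start: joints at [-1.254, 0.3, 1.521, -0, 1.321, -0.067], TCP at [0.206, -0.51, 0.213] pointing down, gripper open.
Joint ranges: [-3.03, 3.03], [-0.79, 2.21], [0.23, 2.52], [-1.04, 4.18], [0, 3.07], [-2.55, 2.55]. Speed limits (rad/s): [2.22, 2.22, 2.57, 3.14, 3.14, 3.14].

## Interface

Orientations are given as [roll, pitch, yaw] about the fixed x, y, z axes, in that order (R = Rz(yaw) Ry(pitch) Rx(roll)).
In Python, from station import ctrl gives the robot as it stands.
- The arm moves only by the tool play_rows, never from a script. Its arguments are lists of equal length, an entry for each row: "twist": the turn, a rotation vector about the world's x, y, z as a fraction of full scale, a list of three; "travel": the shift along the world's x, y, z as a fraction of full scale, a list of three; "grip": the gripper's target within -1 to 1 (shut at 1, half-way at 0, fully open at -1). A call has 1 to 12 rows; each row shifts and turns the commanded pose from where the row before left it; what a row does not reach is not made up. Full scale, the value 1, is 5 cm for a shift and 90 degrees for a turn. A row lasts 1/10 s, in which the tool goes at most 50 mm and 8.59 degrees, less where a joint would pass 70% of its speed; a pose out of reach is approached as far as the arm can. A call with a number of a shift or a turn outside -1 to 1 is refused whole. A call with a gripper value outside its range is refused whole. The fingers move at their own pace and stop on an object; "force" is the grip in N (left out, the last holds). Time passes only in rows, so rows that do not move let the fingers close. It gives the time, the measured TCP pose, the force and the opening at its end, in the units of the state.
- ctrl.get_obs(): the state, without advancing time (a new reading comes with each control period).
- ctrl.camera(name): name is "scene" or "top" or "wrist"; returns a dict with "img" (480x640x3 uint8, red, green, blue), "vfov" (degrees; the focal length in pixels is half the picture's height over the tangent of half this angle, whatever the lens; pixels are square), "cx", "cy" (the principal point, pixels), "k1" (the pictures are not rectified: a ray, as slopes to the right and down, at radius r is drawn at 1 + k1 r^2 times it, then the intrinsics apply), "rvec" (rotation vector, rad) and "tvec" (3), from world to camera coordinates, as OpenCV has them. Camera axes: x right, y down, z forward; pixel columns grow to the right and rows downward; lengths in m; the calibration is good to about 2 mm. A picture is of the moment at which its call begins. There is no depth.
- ctrl.hand_in(): hands the job in, once; it reports no verdict.
Trained networks look in a picture, given as the dict that the camera call returned (one of the last four; its "shot" number tells which), for a name from the list of things; names that differ only in an ending like _2 or _b are one class to them, and where a whole thing is asked for, a point or a joint stands for the part that bears it (a point fixed in the world has none). Each returns a list of dicts, best first, with "confidence" (0 to 1); they miss things now and then, are a little off and sometimes report something else, mostly with a low value. They report only what shows in the picture. A call takes as long as a camera call.
- ctrl.boxes_of(name, picture): "point" ([column, row] in pixels, amid what is visible of it).
- ctrl.trace(name, picture): "pixels" (480x640 bool, what is visible of it) and "point" ([column, row] in pixels, amid what is visible of it).
The state is a dict: "time_s": time; "qpos": joint angles; "joint_vel": joint speeds; "tau": joint torques, N m; "ee_pos": TCP position; "eef_rot": TCP orientation; "force": force on the tool from outside, world axes, zero at the start; "moment": the same for the moment, N m; "grip_width": finger opening in m.
Only numpy, scipy, OpenCV 4.12 (cv2) and the standard library are available. Lean on these libraries where they do the work, as an engineer would, in place of code of your own. Each camera call takes 0.05 s, during which the arm holds its last target.

## Task

Light up the cream jar: with a fingertip, gently push the bench lamp's arm round until its ring is centred directly above the low, lidded cream jar (not the stack of cotton pads), then press the switch on top of the lamp's post fully down and let it come back up. Do not press the switch before the ring is over the jar, do not pinch the lamp's arm, and leave the jar and everything round it standing where it is.

Things in the scene. Friction and masses are not known exactly. Their poses are not given: they have to be found in the camera images.
- switch_top (a point): Top centre of the round push switch on top of the lamp's post, 225 mm above the worktop; it lies on the upright axis about which the arm turns. The cap is 20 mm across on a round housing 36 mm across and 12 mm high (top of the housing 220 mm above the worktop). It springs back when let go.
- switch (a joint): How far the switch is pressed: 0 up, 0.005 m fully down, against a spring of about 4 N.
- lamp_arm (a joint): Angle of the lamp's level swing arm, rad, counter-clockwise positive seen from above, stops at -2.2 and 2.2 (at 0 it points roughly away from the robot). The pivot's friction is about 0.12 N m and holds the arm where it is left.
- ring_center (a point): Centre of the open ring at the end of the lamp's arm: 105 mm across outside, 83 mm opening, 20 mm high, 130 mm from the pivot axis and 195 mm above the worktop. The post is 18 mm thick on a round foot 80 mm across, fixed to the worktop; the arm's hub is 32 mm across.
- bar_mid (a point): Middle of the bare round bar, 12 mm thick, that joins the hub to the ring: 47 mm from the pivot axis, 195 mm above the worktop. The bar is free from 16 to 67 mm from the axis, then a 24 mm wide clamp joins it to the ring. The bar runs straight from the axis towards the ring's centre.
- jar_center (a point): Centre of the cream jar, a low round pot with a wide flat screw lid, 60 mm across and 38 mm high, loose on the worktop (point 19 mm up). It stands to the left or the right of the lamp, about 130 mm from the post's axis, so that the ring can be swung over it.
- pads_center (a point): Centre of the stack of round cotton pads, 59 mm across and 41 mm high, loose, on the other side of the lamp at a like distance. Leave alone.
- dropper_center (a point): Centre of an amber dropper bottle, 33 mm across and 102 mm high, loose, standing farther out to the left of the lamp. Leave alone.
- bottle_center (a point): Centre of a slim round bottle, 44 mm across and 146 mm high, loose, standing farther out to the right of the lamp. Leave alone.

How it is judged:
On the way, in this order (a step that is already met when the one before it is completed fails the run):
1. the ring stands still above the cream jar (horizontal distance between ring_center and jar_center below 0.015 m and velocity of joint lamp_arm between -0.05 and 0.05 rad/s), for 0.2 s.
2. the switch is pressed down with the ring above the jar (value of joint switch above 0.004 m and horizontal distance between ring_center and jar_center below 0.015 m), for 0.05 s.
At the end, for the whole second after the job is handed in: The ring is at rest with its centre within 15 mm (horizontally) of the cream jar's centre, the switch has been pressed at least 4 mm down and is back up (within 1 mm), and the jar, pads, dropper and bottle are within 12 mm of where they stood (all of step 1 and value of joint switch below 0.001 m and distance of each of jar_center, pads_center, dropper_center, bottle_center from where it was at the start of the episode below 0.012 m); the robot touches nothing.
It fails at once if the jar or something beside the lamp was moved or lifted (distance of any of jar_center, pads_center, dropper_center, bottle_center from where it was at the start of the episode above 0.012 m).
It fails at once if the lamp's arm was pinched or shoved hard (over 20 N) (contact force between the fingers and lamp_arm above 20 N).
It fails at once if the switch was pressed with the ring away from the jar (value of joint switch above 0.002 m and horizontal distance between ring_center and jar_center above 0.03 m).
It also fails if it takes over 48 s, if anything falls off the work surface, if the arm or the gripper's body presses on something with over 40 N, if the wrist force passes 120 N, or if a joint passes its speed limit or range.

## Working session

There is one attempt and no reset: what is moved stays moved. The work goes in short steps, Python scripts to look and compute and a tool call to move; the robot and the scene stay as the last step left them, time stands still between calls to the robot, and variables do not carry over. Pictures are saved under pics/ and viewed, and the job is handed in when it is done.

Besides the shell and the picture viewer there is one more tool, called after "Call:" as a command line: name --argument value ..., lists and objects as JSON in quotes. play_rows: Moves the arm, as the interface text tells. Its arguments: {"type":"object","properties":{"twist":{"type":"array"},"travel":{"type":"array"},"grip":{"type":"array"},"force":{"type":"number"}},"required":["twist","travel","grip"]}

```bash
ls; mkdir -p pics; python3 - <<'E'
from station import ctrl
import cv2
o=ctrl.get_obs()
for k,v in o.items(): print(k,v)
for n in ("scene","top","wrist"):
    c=ctrl.camera(n); cv2.imwrite(f"pics/{n}0.png",c["img"][:,:,::-1]); print(n,{k:v for k,v in c.items() if k!="img"})
E
```

```text
pics
time_s 0.0
qpos [-1.25362015e+00  3.00448929e-01  1.52152991e+00  2.15484850e-05
  1.32073348e+00 -6.66097436e-02]
joint_vel [ 1.82276871e-03  7.87419038e-04  8.72900855e-05  6.12528664e-04
 -9.33211542e-04  1.74673071e-04]
tau [-5.46589145e-04 -5.31802046e+01 -3.52736986e+01  7.07854866e-02
  2.43411813e-02 -9.38010339e-05]
ee_pos [ 0.20586057 -0.50976107  0.21292014]
eef_rot [-1.57191212e+00  9.53513172e-05 -2.75781213e+00]
force [-0.60058389 -0.59570828  0.24956708]
moment [ 0.02828774 -0.01002532 -0.00275495]
grip_width 0.09407302565844508
scene {'vfov': 52.04195999858517, 'cx': 316.3629294542794, 'cy': 243.83858390121986, 'k1': 0.04210922198722819, 'rvec': array([ 1.92913276, -0.86587239,  0.50361738]), 'tvec': array([-0.47928409,  0.22621439,  0.83901869]), 'shot': 1}
top {'vfov': 53.12396604477111, 'cx': 324.09956608827724, 'cy': 241.26265251087707, 'k1': -0.11169338921856353, 'rvec': array([ 2.18285315, -2.17501668,  0.0447541 ]), 'tvec': array([-0.24355493,  0.45153897,  1.21477952]), 'shot': 2}
wrist {'vfov': 62.291065993491436, 'cx': 322.997372880833, 'cy': 238.5716079981012, 'k1': -0.07043488718916073, 'rvec': array([-2.4233974 ,  1.6345094 ,  0.21170884]), 'tvec': array([-0.54922391, -0.02580078,  0.39008068]), 'shot': 3}
```

View pics/scene0.png

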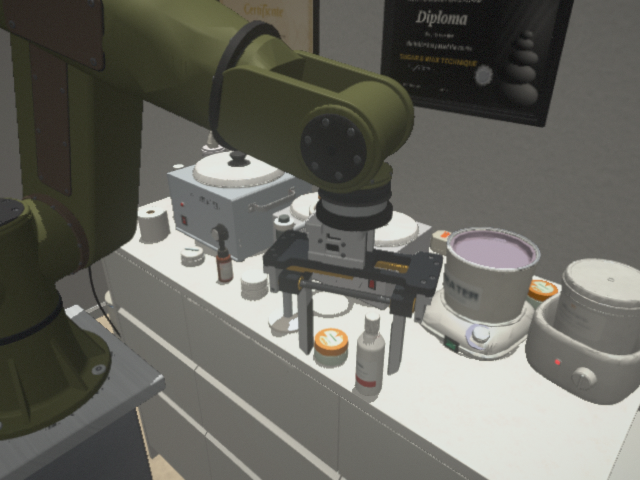

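View pics/top0.png

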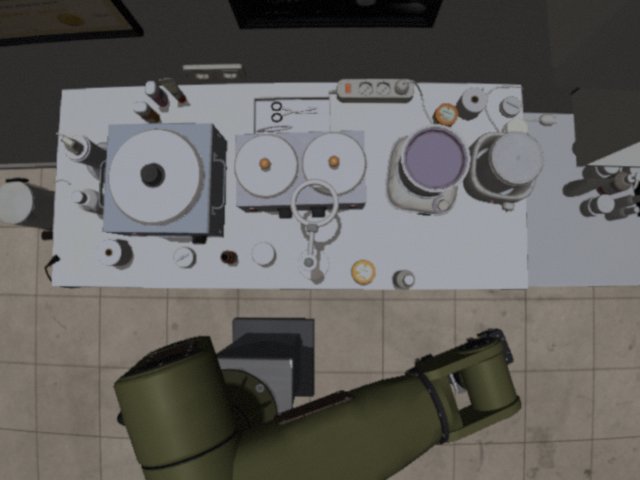

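```bash
cat > h.py <<'E'
import numpy as np, cv2
def K(c):
    f=240/np.tan(np.radians(c["vfov"])/2); return np.array([[f,0,c["cx"]],[0,f,c["cy"]],[0,0,1.]]), np.array([c["k1"],0,0,0,0.])
def pix2z(c,p,z):
    k,d=K(c); u=cv2.undistortPoints(np.array([[p]],float),k,d)[0,0]
    R=cv2.Rodrigues(c["rvec"])[0]; o=-R.T@c["tvec"]; r=R.T@np.array([u[0],u[1],1]); return o+r*(z-o[2])/r[2]
def proj(c,P):
    k,d=K(c); return cv2.projectPoints(np.array(P,float).reshape(-1,3),c["rvec"],c["tvec"],k,d)[0][:,0]
E
python3 - <<'E'
from station import ctrl
from h import *
Z=dict(jar_center=.03,pads_center=.035,dropper_center=.08,bottle_center=.12,switch_top=.223,ring_center=.2,bar_mid=.195,lamp_arm=.195,switch=.22)
for n in ("top","scene"):
    c=ctrl.camera(n)
    for k,z in Z.items():
        for d in ctrl.trace(k,c)[:3]:
            print(n,k,round(d["confidence"],2),np.round(d["point"],1),d["pixels"].sum(),np.round(pix2z(c,d["point"],z),4))
    if n=="top":
        cv2.imwrite("pics/topz.png",cv2.resize(c["img"][160:300,200:430,::-1],None,fx=3.4,fy=3.4,interpolation=cv2.INTER_CUBIC))
E
```

```text
top jar_center 0.93 [361.9 272.2] 482 [ 0.3739 -0.3374  0.03  ]
top jar_center 0.68 [307.8 261.8] 53 [ 0.3994 -0.2016  0.03  ]
top jar_center 0.67 [312.4 223.1] 1041 [ 0.4971 -0.2126  0.03  ]
top pads_center 0.82 [266.1 253. ] 410 [ 0.421  -0.0968  0.035 ]
top dropper_center 0.48 [229.3 256.9] 147 [ 0.4094 -0.0134  0.08  ]
top bottle_center 0.66 [405. 279.] 394 [ 0.3585 -0.4322  0.12  ]
top switch_top 0.65 [308.4 262.7] 47 [ 0.3937 -0.2136  0.223 ]
top switch_top 0.29 [261.1 252.1] 447 [ 0.4157 -0.113   0.223 ]
top ring_center 0.61 [302.4 217.2] 888 [ 0.4928 -0.1987  0.2   ]
top ring_center 0.58 [263.3 253.6] 462 [ 0.4134 -0.1143  0.2   ]
top bar_mid 0.76 [309.1 222. ] 758 [ 0.4828 -0.2131  0.195 ]
top lamp_arm 0.8 [308.6 222.6] 1043 [ 0.4815 -0.212   0.195 ]
top switch 0.59 [311.6 261.3] 66 [ 0.3968 -0.2202  0.22  ]
scene jar_center 0.92 [332.6 348. ] 1141 [ 0.3646 -0.3548  0.03  ]
scene pads_center 0.68 [253.8 280.6] 682 [ 0.4122 -0.0982  0.035 ]
scene dropper_center 0.81 [221.8 265.8] 520 [ 0.3619 -0.0623  0.08  ]
scene bottle_center 0.67 [299.9 224.4] 96 [ 0.545 -0.108  0.12 ]
scene switch_top 0.67 [282.6 217. ] 85 [ 0.3984 -0.2084  0.223 ]
scene ring_center 0.69 [302.1 221.8] 106 [ 0.4407 -0.2151  0.2   ]
scene bar_mid 0.47 [300.2 225.1] 158 [ 0.4358 -0.2148  0.195 ]
scene lamp_arm 0.62 [300.6 225. ] 100 [ 0.4366 -0.2151  0.195 ]
```

View pics/topz.png

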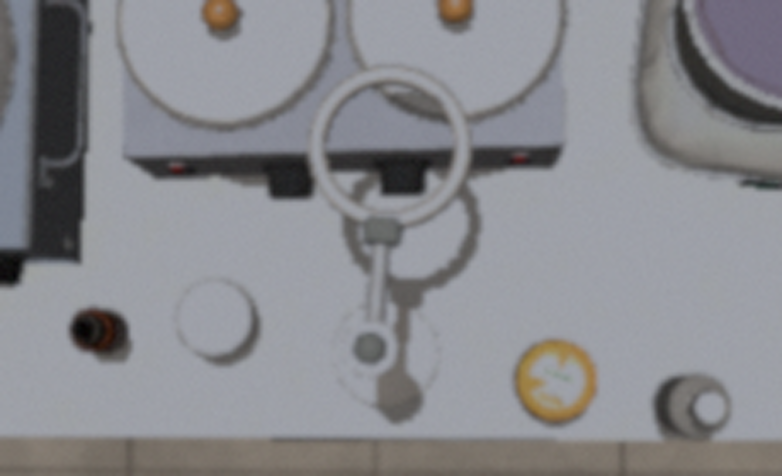

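```bash
python3 - <<'E'
from station import ctrl
from h import *
c=ctrl.camera("top")
def q(x,y): return ((x+.5)/3.4-.5+200,(y+.5)/3.4-.5+160)
pv=pix2z(c,q(369,347),.225); rg=pix2z(c,q(390,146),.205); jr=pix2z(c,q(556,381),.038)
foot=pix2z(c,q(386,354),.005)
d=ctrl.trace("jar_center",c)[0]
e=cv2.minEnclosingCircle(np.argwhere(d["pixels"])[:,::-1].astype(np.int32))
print("pv",pv,"foot",foot,"rg",rg,"jar",jr,pix2z(c,e[0],.036),e)
for a in (rg,jr):
    v=a-pv; print(np.hypot(v[0],v[1]),np.degrees(np.arctan2(v[1],v[0])))
c2=ctrl.camera("scene")
print(proj(c2,[pv,jr,rg]))
for p,z in (((331,336),.038),):
    print(pix2z(c2,p,z))
cv2.imwrite("pics/sz.png",cv2.resize(c2["img"][190:400,180:420,::-1],None,fx=2.8,fy=2.8,interpolation=cv2.INTER_CUBIC))
E
```

```text
pv [ 0.39576949 -0.21325198  0.225     ] foot [ 0.394963   -0.21403384  0.005     ] rg [ 0.52405812 -0.2247055   0.205     ] jar [ 0.37514217 -0.34007756  0.038     ] [ 0.37526519 -0.34152767  0.036     ] ((363.7105407714844, 271.65789794921875), 11.598240852355957)
0.1287988941683476 -5.101800919550438
0.1284920767247876 -99.23788068112901
[[283.46833922 217.2554171 ]
 [330.07656867 337.72833603]
 [335.29720141 206.49924571]]
[ 0.37978514 -0.33826161  0.038     ]
```

View pics/sz.png

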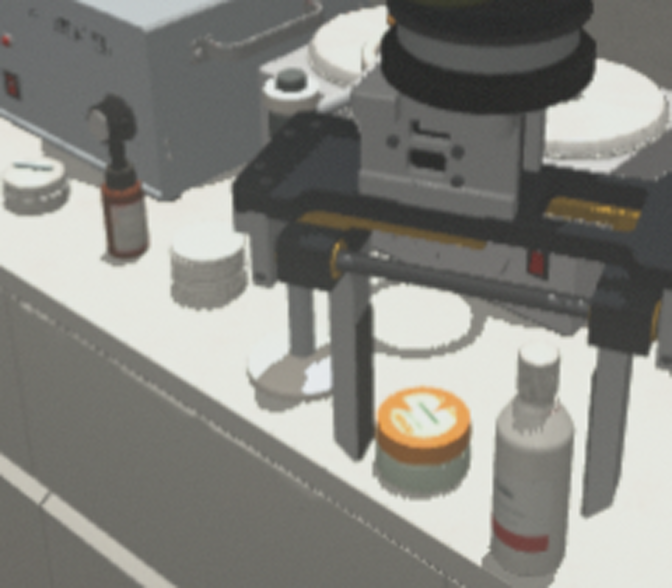

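View pics/wrist0.png

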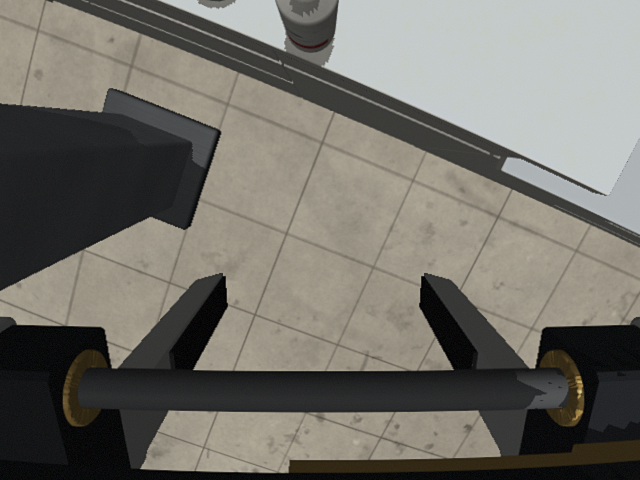

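Call:
play_rows --twist '[[0,0,0],[0,0,0],[0,0,0],[0,0,0],[0,0,0],[0,0,0],[0,0,0],[0,0,0]]' --travel '[[0,0,0.45],[0,0,0.45],[0,0,0.45],[0,0,0.45],[0.34,0.47,0],[0.34,0.47,0],[0.34,0.47,0],[0.34,0.47,0]]' --grip '[1,1,1,1,1,1,1,1]' --force 10

```text
time_s: 2.1
ee_pos: [0.2744, -0.415, 0.3035]
eef_rot: [-1.571, 0.0, -2.758]
force: [0.6, -0.9, 0.4]
grip_width: 0.0336
```

Call:
play_rows --twist '[[0,0,0],[0,0,0],[0,0,0],[0,0,0],[0,0,0],[0,0,0],[0,0,0],[0,0,0],[0,0,0],[0,0,0],[0,0,0]]' --travel '[[0.34,0.48,0],[0.34,0.48,0],[0.34,0.48,0],[0.34,0.48,0],[0.34,0.48,0],[0.34,0.48,0],[0.34,0.48,0],[0.34,0.48,0],[0.34,0.48,0],[0.34,0.48,0],[0,0,0]]' --grip '[1,1,1,1,1,1,1,1,1,1,1]'

```text
time_s: 3.2
ee_pos: [0.4451, -0.1739, 0.3034]
eef_rot: [-1.571, 0.0, -2.755]
force: [-0.2, -0.7, 0.8]
grip_width: 0.0003
```

```bash
python3 - <<'E'
from station import ctrl
from h import *
o=ctrl.get_obs(); print(o["ee_pos"],o["grip_width"],o["qpos"],o["time_s"])
for n in ("wrist","top","scene"):
    c=ctrl.camera(n); cv2.imwrite(f"pics/{n}1.png",c["img"][:,:,::-1])
E
```

```text
[ 0.44511346 -0.17386713  0.30341104] 0.00027728836927014603 [-4.49285357e-01  8.00443742e-02  1.57406082e+00  4.21715568e-04
  1.48752356e+00  7.34808127e-01] 3.2
```

View pics/wrist1.png

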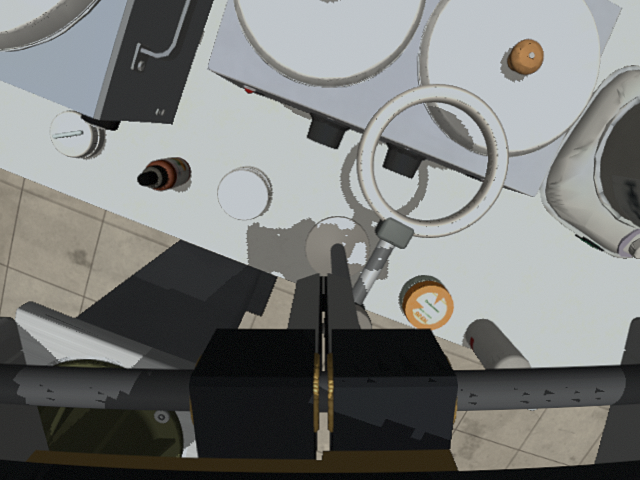

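View pics/top1.png

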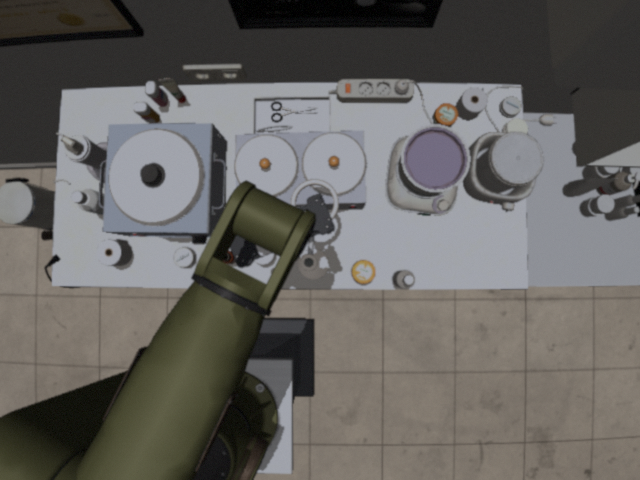

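View pics/scene1.png

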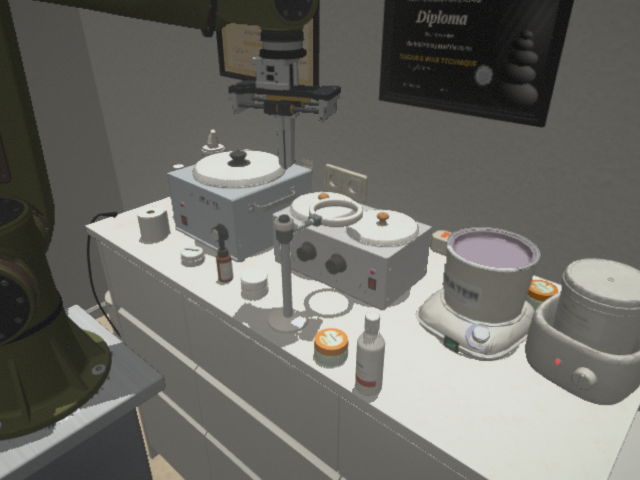

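Call:
play_rows --twist '[[0,0,0],[0,0,0],[0,0,0],[0,0,0],[0,0,0],[0,0,0],[0,0,0],[0,0,0],[0,0,0]]' --travel '[[0,0,-0.4],[0,0,-0.4],[0,0,-0.4],[0,0,-0.4],[0,0,-0.4],[0,0,-0.4],[0,-0.12,0],[0,-0.12,0],[0,0,0]]' --grip '[1,1,1,1,1,1,1,1,1]'

```text
time_s: 4.25
ee_pos: [0.4442, -0.1893, 0.1846]
eef_rot: [-1.569, 0.001, -2.759]
force: [-0.5, 0.2, -0.2]
grip_width: 0.0007
```

```bash
python3 - <<'E'
from station import ctrl
from h import *
o=ctrl.get_obs(); print(o["ee_pos"],o["force"],o["time_s"])
for n in ("wrist","scene"):
    c=ctrl.camera(n); cv2.imwrite(f"pics/{n}2.png",c["img"][:,:,::-1])
# path
pv=np.array([.3958,-.2133]); ja=np.radians(-68.); hx,hz=.008,.0125
for a in range(-5,-106,-8):
    th=np.radians(a); d=np.array([np.cos(th),np.sin(th)]); n=np.array([-d[1],d[0]])
    ph=np.arctan2(n[1],n[0])-ja; h=abs(hz*np.cos(ph))+abs(hx*np.sin(ph))
    print(a,np.round(pv+.045*d+(h+.006)*n,4))
E
```

```text
[ 0.44415502 -0.18932459  0.18460604] [-0.54743133  0.15440841 -0.17859312] 4.25
-5 [ 0.4424 -0.1965]
-13 [ 0.4443 -0.2031]
-21 [ 0.4452 -0.2102]
-29 [ 0.4449 -0.2176]
-37 [ 0.4434 -0.225 ]
-45 [ 0.4405 -0.2322]
-53 [ 0.4364 -0.239 ]
-61 [ 0.4311 -0.2452]
-69 [ 0.4252 -0.2502]
-77 [ 0.4214 -0.2536]
-85 [ 0.417  -0.2566]
-93 [ 0.412  -0.2592]
-101 [ 0.4064 -0.2612]
```

View pics/scene2.png

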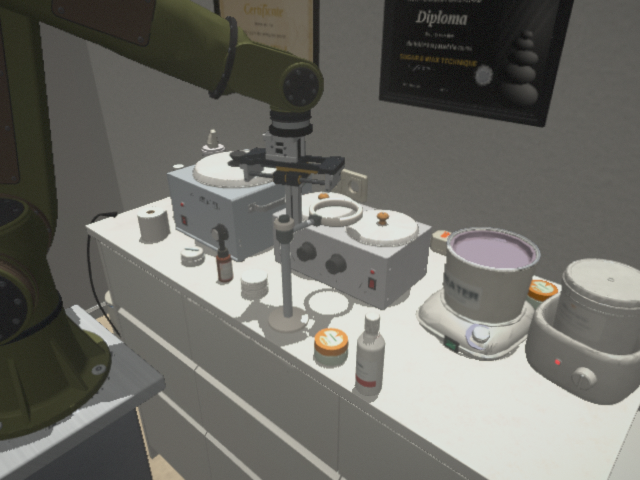

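View pics/wrist2.png

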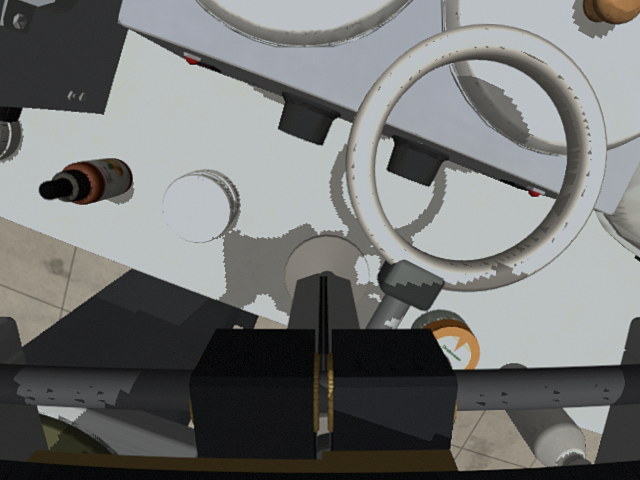

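Call:
play_rows --twist '[[0,0,0],[0,0,0],[0,0,0],[0,0,0],[0,0,0],[0,0,0],[0,0,0],[0,0,0],[0,0,0],[0,0,0]]' --travel '[[0,-0.03,0],[0,-0.03,0],[0,-0.03,0],[0,-0.03,0],[0,-0.03,0],[0,-0.03,0],[0,-0.04,0],[0,-0.04,0],[0,-0.04,0],[0,-0.04,0]]' --grip '[1,1,1,1,1,1,1,1,1,1]'

```text
time_s: 5.35
ee_pos: [0.4438, -0.2051, 0.1834]
eef_rot: [-1.571, -0.0, -2.758]
force: [0.1, 2.8, 0.7]
grip_width: 0.0002
```

```bash
python3 - <<'E'
from station import ctrl
from h import *
o=ctrl.get_obs(); print(o["ee_pos"],o["force"],o["time_s"])
for n in ("wrist",):
    c=ctrl.camera(n); cv2.imwrite(f"pics/{n}3.png",c["img"][:,:,::-1])
E
```

```text
[ 0.44382774 -0.20508743  0.18338457] [0.14641355 2.78540936 0.69696121] 5.35
```

View pics/wrist3.png

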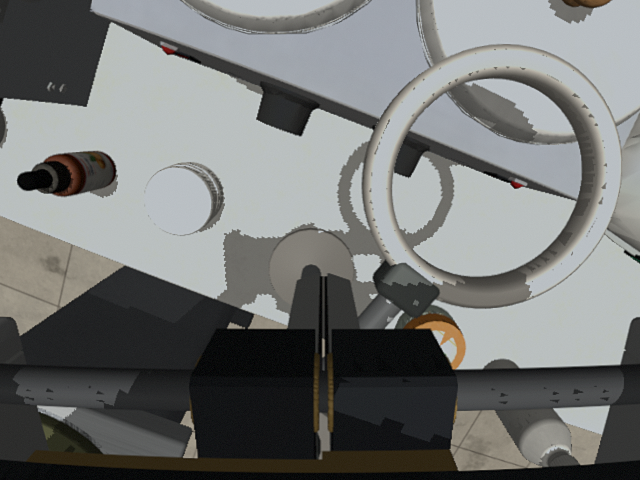

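Call:
play_rows --twist '[[0,0,0],[0,0,0],[0,0,0],[0,0,0],[0,0,0],[0,0,0],[0,0,0],[0,0,0],[0,0,0],[0,0,0],[0,0,0]]' --travel '[[0.01,-0.04,0],[0.01,-0.04,0],[0,-0.05,0],[0,-0.05,0],[0,-0.05,0],[-0.01,-0.05,0],[-0.01,-0.05,0],[-0.01,-0.05,0],[-0.02,-0.048,0],[-0.02,-0.048,0],[-0.02,-0.048,0]]' --grip '[1,1,1,1,1,1,1,1,1,1,1]'

```text
time_s: 6.5
ee_pos: [0.4404, -0.2314, 0.1835]
eef_rot: [-1.571, 0.0, -2.758]
force: [0.7, 3.0, 0.8]
grip_width: 0.0002
```

```bash
python3 - <<'E'
from station import ctrl
from h import *
o=ctrl.get_obs(); print(o["ee_pos"],o["force"],o["time_s"])
for n in ("wrist","scene"):
    c=ctrl.camera(n); cv2.imwrite(f"pics/{n}4.png",c["img"][:,:,::-1])
E
```

```text
[ 0.4403826  -0.23140304  0.18348652] [0.6519127  3.01306967 0.80113619] 6.5
```

View pics/wrist4.png

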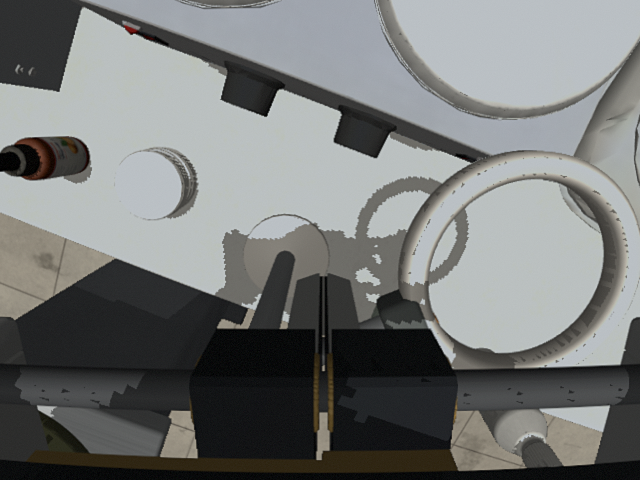

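View pics/scene4.png

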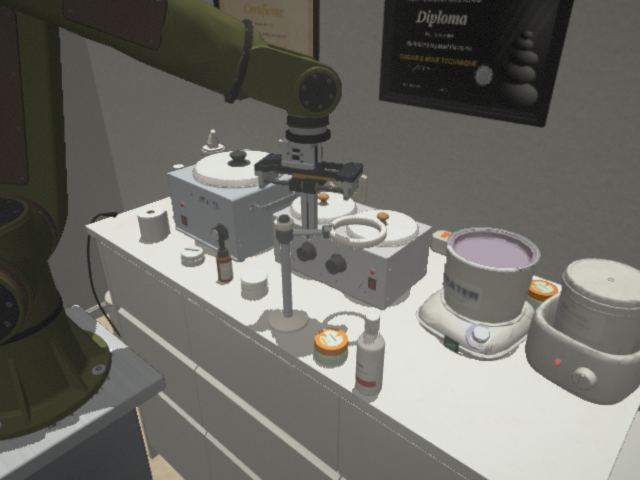

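```bash
python3 - <<'E'
from station import ctrl
from h import *
c=ctrl.camera("scene")
pv=np.array([.3958,-.2133])
for a in range(-35,-106,-5):
    t=np.radians(a); print(a,np.round(proj(c,[pv[0]+.13*np.cos(t),pv[1]+.13*np.sin(t),.2])[0],1))
r=ctrl.trace("ring_center",c)[0]; print(r["confidence"],r["point"]); ys,xs=np.nonzero(r["pixels"]); print(xs.min(),xs.max(),ys.min(),ys.max())
E
```

```text
-35 [354.1 222.2]
-40 [355.7 224.9]
-45 [356.7 227.7]
-50 [357.3 230.6]
-55 [357.2 233.6]
-60 [356.7 236.6]
-65 [355.5 239.6]
-70 [353.7 242.7]
-75 [351.3 245.6]
-80 [348.3 248.6]
-85 [344.7 251.4]
-90 [340.6 254.1]
-95 [335.9 256.6]
-100 [330.6 259. ]
-105 [324.9 261.2]
0.89 [343.8, 234.1]
276 387 215 248
```

Call:
play_rows --twist '[[0,0,0],[0,0,0],[0,0,0],[0,0,0],[0,0,0],[0,0,0],[0,0,0],[0,0,0],[0,0,0],[0,0,0],[0,0,0],[0,0,0]]' --travel '[[-0.027,-0.046,0],[-0.027,-0.046,0],[-0.027,-0.046,0],[-0.036,-0.041,0],[-0.036,-0.041,0],[-0.036,-0.041,0],[-0.04,-0.033,0],[-0.04,-0.033,0],[-0.04,-0.033,0],[-0.038,-0.034,0],[-0.038,-0.034,0],[0,0,0]]' --grip '[1,1,1,1,1,1,1,1,1,1,1,1]'

```text
time_s: 7.9
ee_pos: [0.421, -0.2529, 0.1835]
eef_rot: [-1.57, -0.0, -2.758]
force: [1.1, 0.7, -0.1]
grip_width: 0.0003
```

```bash
cat > look.py <<'E'
import sys
from station import ctrl
from h import *
o=ctrl.get_obs(); print(o["ee_pos"],o["force"],o["time_s"])
i=sys.argv[1]
for n in ("scene","top"):
    c=ctrl.camera(n)
    if n=="scene": crop=c["img"][180:400,220:440]
    else: crop=c["img"][160:300,220:440]
    cv2.imwrite(f"pics/{n}{i}.png",cv2.resize(crop[:,:,::-1],None,fx=2.6,fy=2.6,interpolation=cv2.INTER_CUBIC))
E
python3 look.py 5
```

```text
[ 0.42098072 -0.25291905  0.18350489] [ 1.10769707  0.7117076  -0.13957411] 7.9
```

View pics/scene5.png

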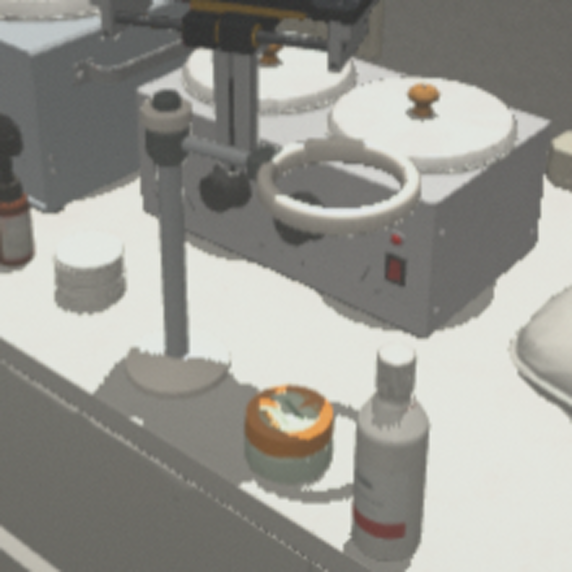

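View pics/top5.png

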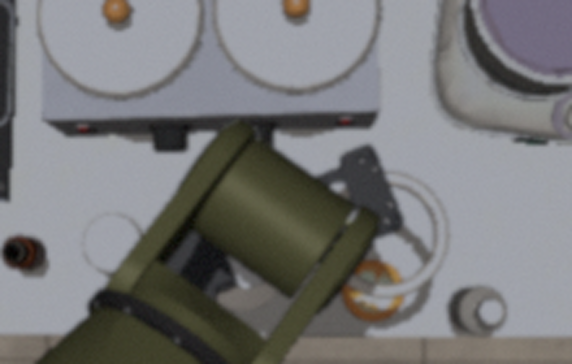

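```bash
cat > fit.py <<'E'
import sys
from station import ctrl
from h import *
from scipy.optimize import least_squares
pv=np.array([.3958,-.2133])
def fit(c,i):
    r=ctrl.trace("ring_center",c)[0]; m=r["pixels"].astype(np.uint8)
    t=np.linspace(0,2*np.pi,60,endpoint=False)
    def mask(a):
        img=np.zeros((480,640),np.uint8); cc=pv+.13*np.array([np.cos(a),np.sin(a)])
        f=lambda R,z: np.int32(np.round(proj(c,np.c_[cc[0]+R*np.cos(t),cc[1]+R*np.sin(t),0*t+z])*16))
        pts=np.r_[f(.0525,.205),f(.0525,.185)]
        cv2.fillPoly(img,[cv2.convexHull(pts)],1,shift=4)
        h1=np.zeros_like(img);h2=np.zeros_like(img)
        cv2.fillPoly(h1,[f(.0415,.205)],1,shift=4);cv2.fillPoly(h2,[f(.0415,.185)],1,shift=4)
        img[(h1&h2)>0]=0
        return img
    best=[]
    for a in np.radians(np.arange(-115,0,1.)):
        k=mask(a); 
        best.append(((k&m).sum()/max(1,k.sum()),round(np.degrees(a))))  # coverage of ring by mask
    best.sort(reverse=True); print(r["confidence"],m.sum(),best[:5])
    a=np.radians(best[0][1]); v=c["img"][:,:,::-1].copy()
    cs,_=cv2.findContours(mask(a),cv2.RETR_LIST,cv2.CHAIN_APPROX_NONE); 
    v=cv2.resize(v,None,fx=3,fy=3,interpolation=cv2.INTER_CUBIC)
    cv2.drawContours(v,[x*3+1 for x in cs],-1,(0,0,255),1)
    cv2.imwrite(f"pics/fit{i}.png",v[540:1080,720:1320])
if __name__=="__main__": 
    c=ctrl.camera("scene"); fit(c,sys.argv[1])
E
python3 fit.py 5
```

```text
0.77 1763 [(np.float64(0.7393767705382436), -77), (np.float64(0.7372549019607844), -79), (np.float64(0.7356452529846503), -76), (np.float64(0.7343400447427293), -78), (np.float64(0.728388176240937), -80)]
```

View pics/fit5.png

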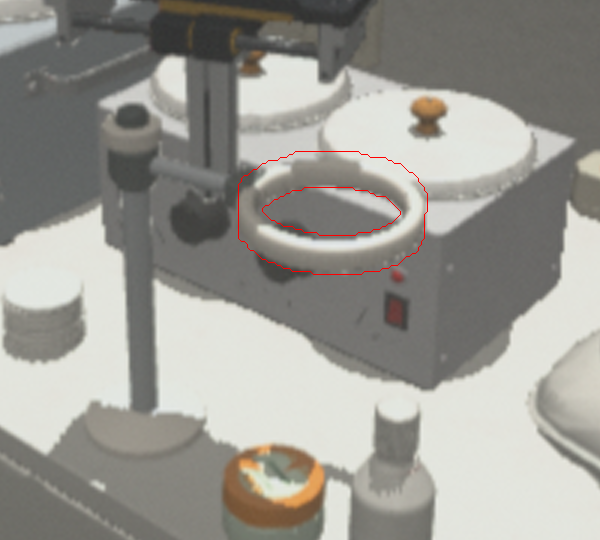

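```bash
python3 - <<'E'
from station import ctrl
from h import *
c=ctrl.camera("top")
p=pix2z(c,(386/2.6+220,235/2.6+160),.2); d=p[:2]-[.3958,-.2133]; print(p,np.hypot(*d),np.degrees(np.arctan2(d[1],d[0])))
E
```

```text
[ 0.42113641 -0.34182162  0.2       ] 0.13099519398515913 -78.84786586134837
```

Call:
play_rows --twist '[[0,0,0],[0,0,0],[0,0,0],[0,0,0],[0,0,0],[0,0,0],[0,0,0],[0,0,0]]' --travel '[[-0.042,-0.032,0],[-0.042,-0.032,0],[-0.05,-0.026,0],[-0.05,-0.026,0],[-0.026,-0.012,0],[-0.026,-0.01,0],[-0.01,0,0],[0,0,0]]' --grip '[1,1,1,1,1,1,1,1]'

```text
time_s: 8.95
ee_pos: [0.4088, -0.2596, 0.1835]
eef_rot: [-1.571, -0.0, -2.758]
force: [2.4, 1.1, -0.5]
grip_width: 0.0004
```

```bash
python3 look.py 6; python3 fit.py 6
```

```text
[ 0.40880415 -0.25961459  0.18348716] [ 2.37613567  1.09667093 -0.46790031] 8.95
0.81 1624 [(np.float64(0.6913066111400312), -96), (np.float64(0.6890843248836006), -97), (np.float64(0.6863659927423535), -98), (np.float64(0.6832721552176193), -95), (np.float64(0.6726804123711341), -99)]
```

View pics/fit6.png

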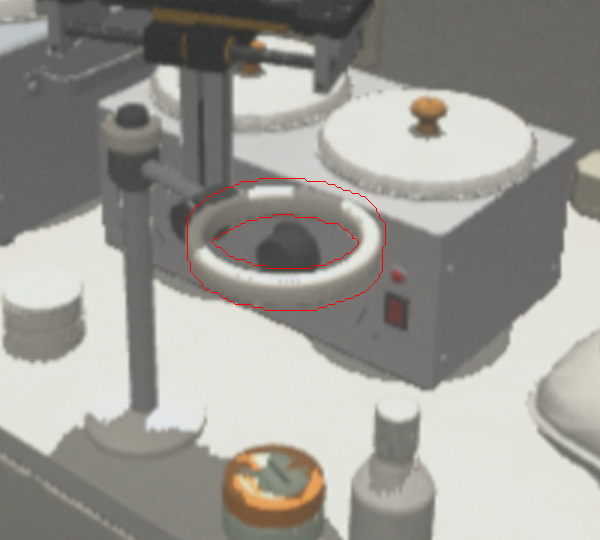

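View pics/top6.png

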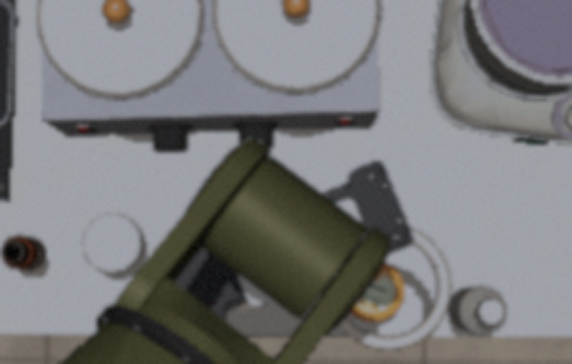

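Call:
play_rows --twist '[[0,0,0],[0,0,0],[0,0,0],[0,0,0],[0,0,0],[0,0,0],[0,0,0],[0,0,0],[0,0,0],[0,0,0],[0,0,0],[0,0,0]]' --travel '[[-0.01,0,0],[0,0,0],[0.1,0,0],[0.2,0,0],[0.2,0,0],[0,0,0.3],[0,0,0.5],[0,0,0.5],[0,0.5,0.5],[0.2,0.8,0.2],[0.2,0.8,0],[0.2,0.8,0]]' --grip '[1,1,1,1,1,1,1,1,1,1,1,1]'

```text
time_s: 10.35
ee_pos: [0.4641, -0.1129, 0.2838]
eef_rot: [-1.57, 0.0, -2.758]
force: [-0.4, -0.3, -0.1]
grip_width: 0.0002
```

```bash
python3 look.py 7; python3 fit.py 7
```

```text
[ 0.46412659 -0.11286002  0.28381618] [-0.37449476 -0.29995957 -0.05380203] 10.35
0.7 1844 [(np.float64(0.7723745473357475), -97), (np.float64(0.7713841368584758), -98), (np.float64(0.7615825091098386), -96), (np.float64(0.761340206185567), -99), (np.float64(0.7464935064935065), -100)]
```

View pics/fit7.png

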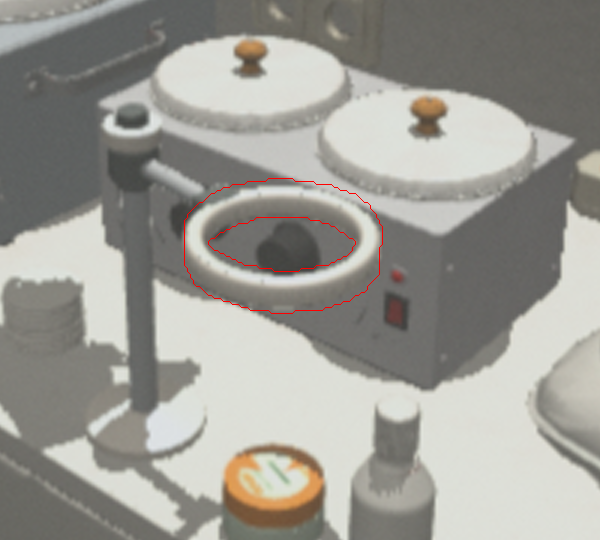

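View pics/top7.png

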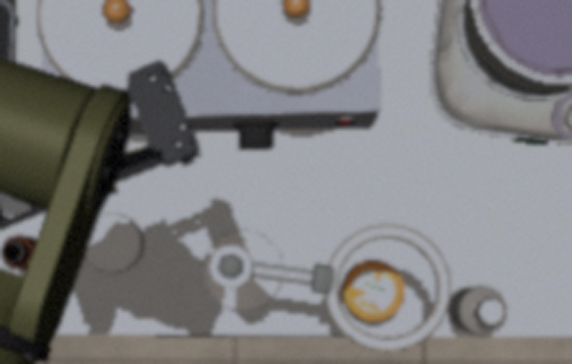

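```bash
python3 - <<'E'
from station import ctrl
from h import *
c=ctrl.camera("top")
q=lambda x,y:((x+.5)/2.6-.5+220,(y+.5)/2.6-.5+160)
r=pix2z(c,q(390,287),.2); j=pix2z(c,q(373,291.5),.038); pv=pix2z(c,q(231,266),.225)
print(r,j,pv,np.hypot(*(r-j)[:2]))
for a in (r,j): d=(a-pv)[:2]; print(np.hypot(*d),np.degrees(np.arctan2(d[1],d[0])))
for p in (j,[.375,-.340,.038]): pass
e=ctrl.trace("jar_center",c)[0]; m=cv2.minEnclosingCircle(np.argwhere(e["pixels"])[:,::-1].astype(np.int32)); print(m,pix2z(c,m[0],.036))
E
```

```text
[ 0.37873335 -0.34444028  0.2       ] [ 0.37488898 -0.34002135  0.038     ] [ 0.39515362 -0.21401875  0.225     ] 0.0058571445019716005
0.13145113747997933 -97.17587047081331
0.12762175325854547 -99.1364826013252
((363.68988037109375, 271.43670654296875), 12.54908275604248) [ 0.37581568 -0.34147604  0.036     ]
```

Call:
play_rows --twist '[[0,0,0],[0,0,0],[0,0,0],[0,0,0],[0,0,0],[0,0,0],[0,0,0],[0,0,0],[0,0,0]]' --travel '[[-0.274,-0.402,0],[-0.274,-0.402,0],[-0.274,-0.402,0],[-0.274,-0.402,0],[-0.274,-0.402,0],[0,0,-0.3],[0,0,-0.3],[0,0,-0.2],[0,0,0]]' --grip '[1,1,1,1,1,1,1,1,1]'

```text
time_s: 11.55
ee_pos: [0.3943, -0.2154, 0.2424]
eef_rot: [-1.573, -0.001, -2.759]
force: [-0.3, -0.2, 0.7]
grip_width: 0.0005
```

```bash
python3 look.py 8
```

```text
[ 0.3943363  -0.21536634  0.24236582] [-0.33767827 -0.23976082  0.65939413] 11.55
```

View pics/scene8.png

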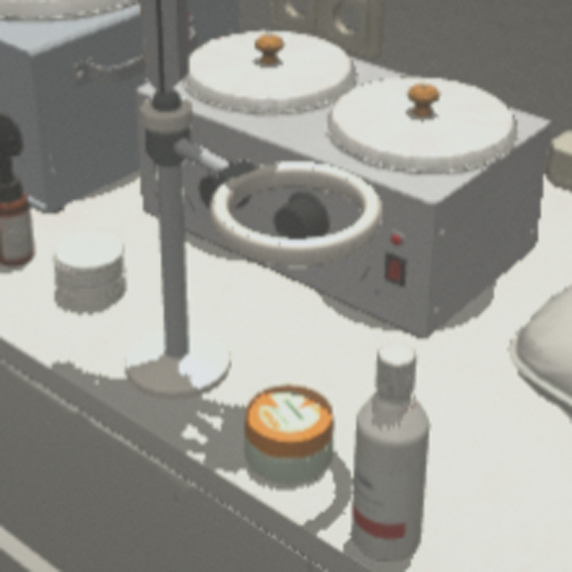

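Call:
play_rows --twist '[[0,0,0],[0,0,0],[0,0,0],[0,0,0],[0,0,0],[0,0,0],[0,0,0],[0,0,0]]' --travel '[[0.02,0.03,-0.08],[0,0,-0.04],[0,0,-0.04],[0,0,-0.04],[0,0,-0.03],[0,0,-0.03],[0,0,-0.03],[0,0,0]]' --grip '[1,1,1,1,1,1,1,1]'

```text
time_s: 12.45
ee_pos: [0.3963, -0.2135, 0.2316]
eef_rot: [-1.568, 0.002, -2.758]
force: [-8.4, 7.4, 30.3]
grip_width: 0.0003
```

```bash
python3 - <<'E'
from station import ctrl
from h import *
o=ctrl.get_obs(); print(o["ee_pos"],o["force"],o["moment"],o["time_s"])
c=ctrl.camera("scene")
cv2.imwrite("pics/scene9.png",cv2.resize(c["img"][150:270,230:390,::-1],None,fx=5,fy=5,interpolation=cv2.INTER_CUBIC))
c=ctrl.camera("wrist"); cv2.imwrite("pics/wrist9.png",c["img"][:,:,::-1])
o=ctrl.get_obs(); print(o["ee_pos"],o["force"],o["moment"],o["time_s"],o["qpos"])
E
```

```text
[ 0.39626147 -0.21351382  0.23163061] [-8.4047435   7.37358954 30.31266267] [1.48935533 1.80364046 0.03586838] 12.45
[ 0.39626428 -0.21351262  0.23163287] [-8.55179022  7.97143599 30.47892753] [ 1.46444127  1.76703333 -0.0104698 ] 12.55 [-5.75760641e-01  5.75254772e-02  1.76348313e+00  2.57251726e-04
  1.31752523e+00  6.10964380e-01]
```

View pics/scene9.png

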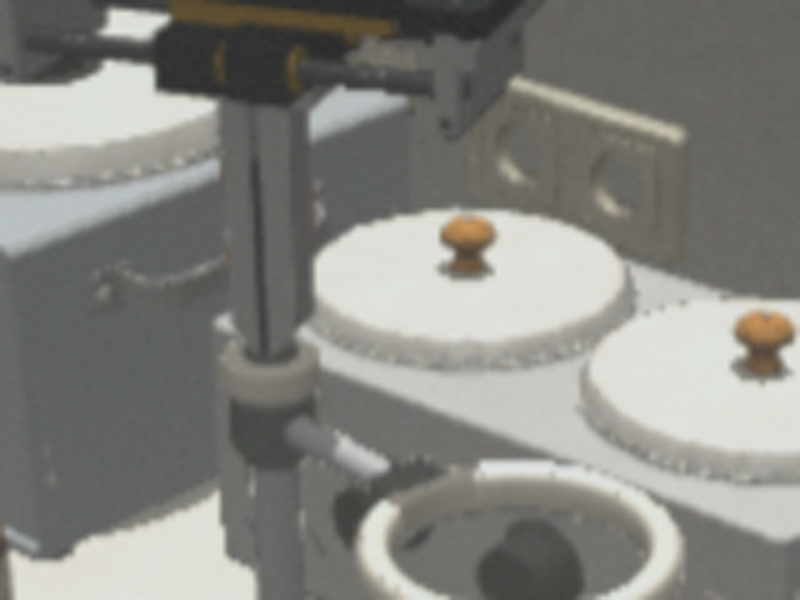

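View pics/wrist9.png

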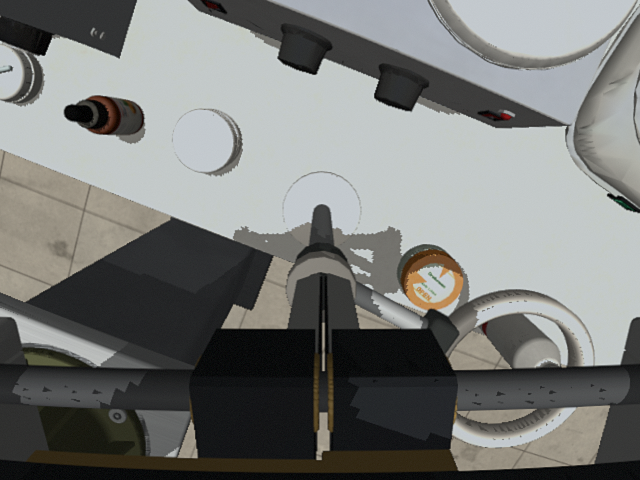

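```bash
python3 - <<'E'
from station import ctrl
from h import *
print(ctrl.tip_reach,[a for a in dir(ctrl) if a[0]!='_'])
c=ctrl.camera("scene")
cv2.imwrite("pics/scene10.png",cv2.resize(c["img"][200:240,265:305,::-1],None,fx=15,fy=15,interpolation=cv2.INTER_NEAREST))
for z in (.2316-.008,.220,.225,.208): print(z,proj(c,[[.3955,-.2137,z]]))
E
```

```text
0.008 ['MotionError', 'boxes_of', 'camera', 'get_obs', 'hand_in', 'tip_reach', 'trace']
0.2236 [[283.57010827 218.0986629 ]]
0.22 [[283.64867131 219.94365348]]
0.225 [[283.53945915 217.37913204]]
0.208 [[283.9079891  226.03980573]]
```

View pics/scene10.png

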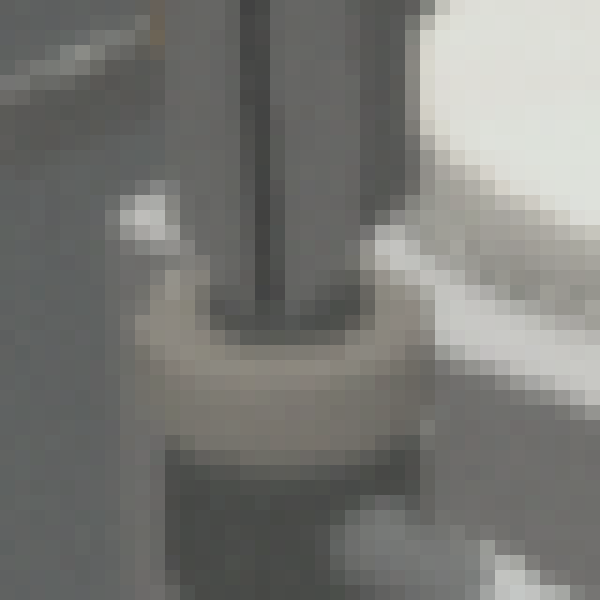

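Call:
play_rows --twist '[[0,0,0],[0,0,0]]' --travel '[[0,0,0.04],[0,0,0]]' --grip '[1,1]'

```text
time_s: 12.8
ee_pos: [0.3961, -0.2135, 0.232]
eef_rot: [-1.57, 0.001, -2.758]
force: [-3.8, 3.7, 13.5]
grip_width: 0.0005
```

Call:
play_rows --twist '[[0,0,0],[0,0,0]]' --travel '[[0,0,0.02],[0,0,0]]' --grip '[1,1]'

```text
time_s: 13.0
ee_pos: [0.396, -0.2134, 0.2323]
eef_rot: [-1.57, 0.001, -2.758]
force: [0.6, 2.0, 3.8]
grip_width: 0.0009
```

Call:
play_rows --twist '[[0,0,0],[0,0,0]]' --travel '[[0,0,0.02],[0,0,0]]' --grip '[1,1]'

```text
time_s: 13.2
ee_pos: [0.396, -0.2134, 0.2331]
eef_rot: [-1.571, 0.0, -2.758]
force: [1.8, 1.3, 3.5]
grip_width: 0.0003
```

Call:
play_rows --twist '[[0,0,0],[0,0,0]]' --travel '[[0,0,0.02],[0,0,0]]' --grip '[1,1]'

```text
time_s: 13.4
ee_pos: [0.3959, -0.2135, 0.234]
eef_rot: [-1.571, 0.0, -2.758]
force: [1.6, 1.2, 3.2]
grip_width: 0.0005
```

Call:
play_rows --twist '[[0,0,0],[0,0,0]]' --travel '[[0,0,0.02],[0,0,0]]' --grip '[1,1]'

```text
time_s: 13.6
ee_pos: [0.3959, -0.2135, 0.235]
eef_rot: [-1.571, -0.0, -2.758]
force: [1.8, 1.3, 2.2]
grip_width: 0.0008
```

Call:
play_rows --twist '[[0,0,0],[0,0,0]]' --travel '[[0,0,0.02],[0,0,0]]' --grip '[1,1]'

```text
time_s: 13.8
ee_pos: [0.3958, -0.2135, 0.236]
eef_rot: [-1.571, -0.0, -2.758]
force: [1.2, 0.3, 1.1]
grip_width: 0.0005
```

Call:
play_rows --twist '[[0,0,0],[0,0,0]]' --travel '[[0,0,0.02],[0,0,0]]' --grip '[1,1]'

```text
time_s: 14.0
ee_pos: [0.3958, -0.2135, 0.2369]
eef_rot: [-1.571, -0.0, -2.758]
force: [-0.2, 0.3, 1.1]
grip_width: 0.0002
```

Call:
play_rows --twist '[[0,0,0],[0,0,0]]' --travel '[[0,0,0.02],[0,0,0]]' --grip '[1,1]'

```text
time_s: 14.2
ee_pos: [0.3958, -0.2135, 0.2379]
eef_rot: [-1.571, -0.0, -2.758]
force: [-0.1, 0.8, -0.4]
grip_width: 0.0004
```

Call:
play_rows --twist '[[0,0,0],[0,0,0]]' --travel '[[0,0,0.03],[0,0,0]]' --grip '[1,1]'

```text
time_s: 14.4
ee_pos: [0.3959, -0.2135, 0.2395]
eef_rot: [-1.571, -0.0, -2.758]
force: [0.2, -0.1, -0.4]
grip_width: 0.0005
```

Call:
play_rows --twist '[[0,0,0],[0,0,0],[0,0,0],[0,0,0],[0,0,0],[0,0,0],[0,0,0],[0,0,0],[0,0,0]]' --travel '[[0,0,0.3],[0,0,0.5],[0,0,0.5],[0.3,0.4,0],[0.3,0.4,0],[0.3,0.4,0],[0.3,0.4,0],[0.3,0.4,0],[0,0,0]]' --grip '[1,1,1,1,1,1,1,1,1]'

```text
time_s: 15.3
ee_pos: [0.4718, -0.1118, 0.3041]
eef_rot: [-1.571, -0.0, -2.755]
force: [-0.3, 0.0, 0.3]
grip_width: 0.0003
```

```bash
python3 look.py 11; python3 fit.py 11
```

```text
[ 0.47179929 -0.11177923  0.3041453 ] [-0.28751586  0.02422466  0.30872872] 15.3
0.59 1772 [(np.float64(0.7485773409208484), -97), (np.float64(0.7465007776049767), -98), (np.float64(0.7444039562727746), -96), (np.float64(0.7360824742268042), -99), (np.float64(0.7273203985317253), -95)]
```

View pics/fit11.png

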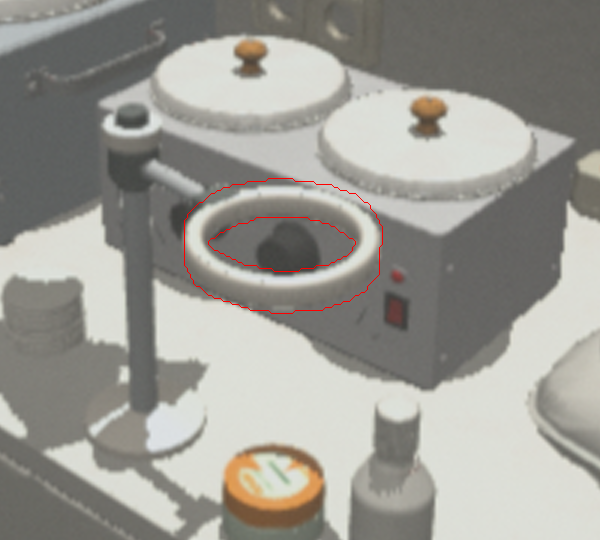

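View pics/top11.png

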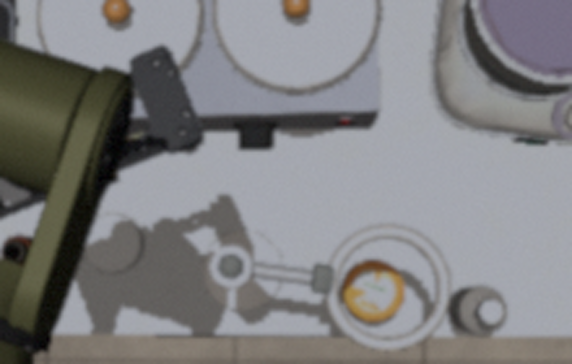

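The ring and the other objects are where they were before the press. The switch cap is back up (fit11, around pixel 131,115) and nothing touches the robot, so I'm handing in.

```bash
python3 -c "
from station import ctrl
print(ctrl.hand_in())"
```

```text
the job is handed in; nothing more can be done
None
```

The cream jar is lit as asked, as far as my checks can show. With the fingers closed, I pushed the lamp's bar round clockwise at about 3 N until the ring stood over the orange-lidded jar. I then pressed the switch straight down, let it come back up, moved clear and handed in at about 15 s.

**Ring position:** The last clear top view put the ring's centre about 6 mm from the jar's centre, against the 15 mm allowed. The arm was about 2° short of the jar's direction. The scene-camera fit gave -97° against about -99° for the jar. The ring did not visibly move during the press.

**Switch:** Lifting off showed a soft spring of about 4 N falling to 0 over some 4.5–5 mm. The stop below it was hard, so the switch had bottomed out. The cap was back up in the last picture, and the force then read about 0.

**What disagreed:**
- **Height:** The switch bottomed with the TCP about 4 mm higher than the given heights suggest.
- **Force:** Because of that, I briefly pressed with about 30 N, more than I intended. This was on the switch, which sits on the post. I could not measure directly whether any of it counted as force on the lamp's arm, which has a 20 N limit.

The jar, pads and bottle looked unmoved in the last pictures. The dropper was mostly hidden behind the robot in those, but it looked unmoved in earlier ones.

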